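# Lock the office drawer unit with its rod

## Task

Lock the three-drawer desk unit: take the long locking rod out of the wooden holder (the two others are too short) and lower it upright, in hand and without dropping it, through the steel eyes of the top, middle and bottom drawers in turn, until its collar rests on the top eye. Then let go of it.

Things in the scene. Friction and masses are not known exactly. Their poses are not given: they have to be found in the camera images.
- rod: Long lock rod, about 160 g: steel shank 14 mm thick, 95 mm long, tapered foot; steel collar 50 mm across, 6 mm thick; round black grip 24 mm across, 50 mm tall (101 to 151 mm above foot). Origin: foot centre; z to the grip. Stands grip up, foot 5 mm over the table, loose in one of 3 holes 80 mm apart of a fixed wood holder 60x240x45 mm. The rods in the other holes are alike but 45 mm shorter.
- eye_top (a point): Level steel ring on the top drawer's front: 42 mm outside, hole 30 mm, 5 mm thick. Point: hole centre, 101 mm above the table. z up, x horizontal straight into the drawer face (40 mm away), y along the face. The collar rests on this ring, the foot then 8.5 mm above the table. The grey and white unit is fixed, 260 mm wide, 250 mm deep, 126 mm high, and lies on the +x side of the eyes.
- eye_mid (a point): Like eye_top, same ring and axes, on the middle drawer; hole centre 63 mm above the table. The drawers may stand up to 6 mm open, so the eyes may be up to 6 mm out of line with one another along their x axis; a drawer slides if pushed with more than about 3 N.
- eye_low (a point): Like eye_top, same ring and axes, on the bottom drawer; hole centre 25 mm above the table.
Mind the look-alikes: they are no part of the job. Leave any turquoise look-alike of the rod alone.

How it is judged:
On the way, in this order (a step that is already met when the one before it is completed fails the run):
1. the rod's foot is through the top eye and not yet through the middle one (z of rod in the frame of eye_top below -0.006 m and horizontal distance between rod and eye_top below 0.018 m and angle between rod's own z axis and vertical below 0.3 rad), for 0.1 s.
2. lowered on, its foot is through the middle eye and not yet through the bottom one (z of rod in the frame of eye_mid below -0.006 m and horizontal distance between rod and eye_mid below 0.018 m and angle between rod's own z axis and vertical below 0.3 rad), for 0.1 s.
3. lowered on, its foot is through the bottom eye (z of rod in the frame of eye_low below -0.006 m and horizontal distance between rod and eye_low below 0.018 m and angle between rod's own z axis and vertical below 0.3 rad), for 0.1 s.
At the end, for the whole second after the job is handed in: The long rod stands through all three eyes, collar down on the top eye (foot at least 86 mm below the centre of the top eye; 92.5 is fully home), foot within 18 mm of the bottom eye's axis, 25 mm of the middle one's and 30 mm of the top one's, leaning less than 0.2 rad, at rest and released (z of rod in the frame of eye_top below -0.086 m and horizontal distance between rod and eye_low below 0.018 m and horizontal distance between rod and eye_mid below 0.025 m and horizontal distance between rod and eye_top below 0.03 m and angle between rod's own z axis and vertical below 0.2 rad and linear speed of rod below 0.02 m/s); the robot touches nothing.
It also fails if it takes over 51 s, if anything falls off the work surface, if the arm or the gripper's body presses on something with over 40 N, if the wrist force passes 120 N, or if a joint passes its speed limit or range.

## Robot

A 6-joint arm with a two-finger parallel gripper is mounted at the origin on the work surface. World frame = base frame: x ahead of the robot, y to its left, z up, the work surface at z = 0. Lengths are in m, angles in rad, forces in N, time in s.
With the tool pointing down it reaches from about 0.35 to 0.975 m from the base axis. Payload 4.9 kg.
Tool frame: the origin (TCP) lies at the very end of the fingers, on their centre line; the grasp point (between the pads) lies 19 mm behind it; z points along the fingers, y is the line along which they close (so a half turn about z gives the same grasp; the last joint's range is limited). The gripper opens to 85 mm and grips with 20 to 120 N. Pads are 22 mm wide; open, the fingers measure 114 mm over their backs; the gripper's body (76 mm by 85 mm) begins 54 mm behind the grasp point. The pads swing forward as they close: fully open they stand 13 mm farther back than shut.
Start: joints at [1.131, 0.053, 1.613, -0, 1.476, -0.119], TCP at [0.197, 0.593, 0.231] pointing down, gripper open.
Joint ranges: [-3.01, 3.01], [-1.01, 2.22], [0.06, 2.58], [-1.02, 4.17], [0.09, 2.62], [-3.14, 3.14]. Speed limits (rad/s): [2.57, 2.57, 3.14, 3.14, 3.14, 3.14].

## Interface

Orientations are given as a unit quaternion [w, x, y, z].
In Python, from plant import state, optics, ticket, nets gives the robot as it stands. The module is installed in compiled form; this text tells all that it offers.
- The arm moves only by the shell command python3 -m inch 'ROWS' [OPENING]. ROWS is JSON, a list of rows, each an object of numbers: "dx", "dy", "dz": the shift along the tool's x, y, z as a fraction of full scale; "rx", "ry", "rz": the turn, a rotation vector about the tool's x, y, z as a fraction of full scale. In form: [{"dx": .., "dy": .., "dz": .., "rx": .., "ry": .., "rz": ..}, ...]. A call has 1 to 5 rows; each row is the pose to reach, as a shift and turn from the pose commanded when the call began, along the tool's axes at that moment; what a row does not reach only later rows make up. Full scale, the value 1, is 0.8 m for a shift and 1.5 rad for a turn. A row lasts 1/10 s, in which the tool goes at most 50 mm and 8.59 degrees, less where a joint would pass 70% of its speed; a pose out of reach is approached as far as the arm can. A call with a number of a shift or a turn outside -1 to 1 is refused whole. A call with a gripper value outside its range is refused whole. OPENING is the opening, from -1 (shut) to 1 (fully open), set as the call begins (- or left out, the last holds). The fingers move at their own pace and stop on an object; the grip force is fixed at half the most. Time passes only in rows, so rows that repeat a pose let the fingers close. It gives the time, the measured TCP pose, the force, the opening and the grip force at its end, in the units of the state.
- state(): the state, without advancing time (a new reading comes with each control period).
- optics.grab_frame(name): name is "scene" or "top" or "wrist"; returns the picture (480x640x3 uint8, red, green, blue); there is no depth.
- optics.camera_info(name): a dict with "fx", "fy", "cx", "cy" (pixels), "R" (3x3) and "t" (3): a world point X has camera coordinates R X + t. Camera axes: x right, y down, z forward; pixel columns grow to the right and rows downward; lengths in m; the calibration is good to about 2 mm. The wrist camera is an equidistant fisheye: a pixel r from the principal point sees the ray r / f radians off the axis. A picture is of the moment at which its call begins: read the wrist's pose just before it. camera_info takes no time and is no camera call; for the wrist camera it gives the pose at the moment of the call.
- ticket.job_done(): hands the job in; it is judged then, once.
Trained networks look in the newest picture that a camera, given by its name, has taken for a name from the list of things; names that differ only in an ending like _2 or _b are one class to them, and where a whole thing is asked for, a point or a joint stands for the part that bears it (a point fixed in the world has none). Each returns a list of dicts, best first, with "confidence" (0 to 1); they miss things now and then, are a little off and sometimes report something else, mostly with a low value. They report only what shows in the picture. A call takes as long as a camera call. They do not tell look-alikes from the thing itself.
- nets.boxes_of(camera, name): "bbox" ([centre column, centre row, width, height] in pixels, round what is visible of it).
- nets.outline_of(camera, name): "pixels" (480x640 bool, what is visible of it) and "bbox" ([centre column, centre row, width, height] in pixels, round what is visible of it).
The state is a dict: "time": time; "joint_pos": joint angles; "joint_vel": joint speeds; "joint_efforts": joint torques, N m; "tool_pos": TCP position; "tool_rot": TCP orientation; "contact_force": force on the tool from outside, world axes, zero at the start; "ft_torque": the same for the moment, N m; "gripper_width": opening from 0.0 (shut) to 1.0 (fully open); "grasp_force": force on a finger pad.
Only numpy, scipy, OpenCV 4.12 (cv2) and the standard library are available. Lean on these libraries where they do the work, as an engineer would, in place of code of your own. Each camera call takes 0.05 s, during which the arm holds its last target. There are 200 camera calls.

## Working session

There is one attempt and no reset: what is moved stays moved. The work goes in short steps, Python scripts to look and compute and a shell command to move; the robot and the scene stay as the last step left them, time stands still between calls to the robot, and variables do not carry over. Pictures are saved under pics/ and viewed, at most 11 in all, crops included, and the job is handed in when it is done.

```bash
mkdir -p pics; python3 - <<'E'
from plant import state, optics
import cv2
print(state())
for n in("scene","top"):
    cv2.imwrite(f"pics/{n}0.png",optics.grab_frame(n)[:,:,::-1])
    i=optics.camera_info(n);print(n,i)
E
```

```text
{'time': 0.0, 'joint_pos': array([ 1.13100722e+00,  5.33478278e-02,  1.61426666e+00,  1.67913543e-05,
        1.47596453e+00, -1.18963558e-01]), 'joint_vel': array([-1.65357050e-03,  1.56426591e-04,  8.87374531e-04,  1.58705197e-05,
        1.28482855e-03,  4.55123303e-04]), 'joint_efforts': array([ 7.76980869e-04, -3.93667710e+01, -3.70184541e+01, -1.27832055e-05,
        6.74498384e-03, -1.27276451e-05]), 'tool_pos': array([0.19680972, 0.59257092, 0.23008493]), 'tool_rot': array([-2.81908156e-04,  1.59726409e-01,  9.87160822e-01, -9.52365630e-04]), 'contact_force': array([ 0.48311329, -0.68716544,  0.77688611]), 'ft_torque': array([ 0.05165011, -0.01985659,  0.07055593]), 'grasp_force': 0.0, 'gripper_width': 0.9980763501274642}
scene {'fx': 472.5906543968222, 'fy': 472.5906543968222, 'cx': 323.78076811131325, 'cy': 232.12041351124333, 'R': array([[ 0.81676164,  0.57695129, -0.00525687],
       [ 0.44179023, -0.63122907, -0.63747255],
       [-0.3711089 ,  0.51834069, -0.77045513]]), 't': array([-0.29295509, -0.25978403,  1.08824873])}
top {'fx': 596.7065270778005, 'fy': 596.7065270778005, 'cx': 322.23641786808366, 'cy': 239.8651515624702, 'R': array([[-0.02325985, -0.99971358,  0.00563436],
       [-0.99187941,  0.02237196, -0.12519874],
       [ 0.12503683, -0.00850071, -0.99211568]]), 't': array([-0.15101458,  0.51191328,  1.10823127])}
```

View pics/scene0.png

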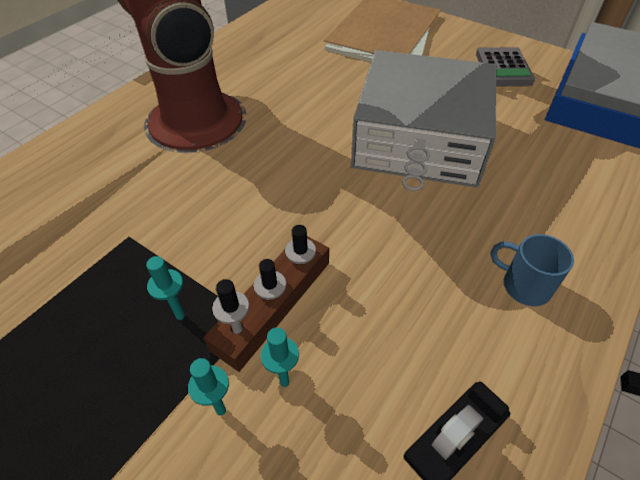

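View pics/top0.png

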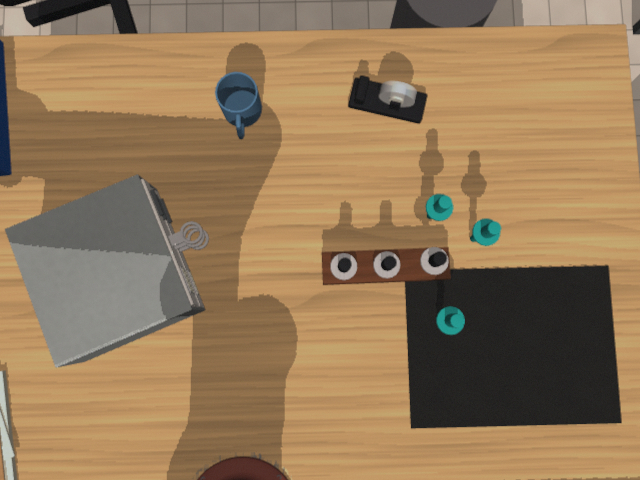

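The scene picture shows the long rod in the end hole, at scene (228,295) and top (434,261), because its shank shows under the collar. The rings are at scene (417,155)–(413,183) and top (190,236). Next I measure with the networks.

```bash
cat > h.py <<'E'
import numpy as np
from plant import state, optics, nets
from scipy.spatial.transform import Rotation as Ro
def ray(n,uv,z,i=None):
    i=i or optics.camera_info(n); R=np.array(i["R"]);t=np.array(i["t"])
    a=np.array([(uv[0]-i["cx"])/i["fx"],(uv[1]-i["cy"])/i["fy"]])
    if n=="wrist":
        r=np.linalg.norm(a); d=np.array([*(a/max(r,1e-9)*np.sin(r)),np.cos(r)])
    else: d=np.array([*a,1])
    c=-R.T@t; d=R.T@d
    return c+d*(z-c[2])/d[2]
def proj(n,X,i=None):
    i=i or optics.camera_info(n); p=np.array(i["R"])@X+np.array(i["t"])
    if n=="wrist":
        r=np.hypot(p[0],p[1]); th=np.arctan2(r,p[2]); a=p[:2]/max(r,1e-9)*th
    else: a=p[:2]/p[2]
    return np.array([a[0]*i["fx"]+i["cx"],a[1]*i["fy"]+i["cy"]])
def rows(target,yaw_y=None):
    """shift (in full-scale units, tool axes) from the current pose to target TCP, and rotvec to point down with tool y along yaw_y"""
    s=state();q=s["tool_rot"];R=Ro.from_quat(q,scalar_first=True).as_matrix()
    print("tcp",s["tool_pos"].round(4),"d",(R.T@(np.array(target)-s["tool_pos"])/0.8).round(4))
    if yaw_y is not None:
        for sg in(1,-1):
            y=sg*np.array([*yaw_y,0])/np.linalg.norm(yaw_y);z=np.array([0,0,-1.]);x=np.cross(y,z)
            print("r",(Ro.from_matrix(R.T@np.c_[x,y,z]).as_rotvec()/1.5).round(4))
E
python3 - <<'E'
from h import *
import cv2
for n,uv in(("top",(434,261)),("scene",(231,306))): print(n,"collar",ray(n,uv,.106))
for n,uv in(("top",(438.5,258)),("scene",(226,287))): print(n,"griptop",ray(n,uv,.156))
for n in("top","scene"):
    im=optics.grab_frame(n)
    for name in("rod","eye_top","eye_mid","eye_low"):
        for o in nets.boxes_of(n,name)[:6]: print(n,name,np.round(o["bbox"],1),round(o["confidence"],2))
    c=im[205:265,120:220] if n=="top" else im[120:200,345:505]
    if n=="top":A=cv2.resize(c,None,fx=6,fy=6,interpolation=2)
    else:B=cv2.resize(c,None,fx=5,fy=5,interpolation=2)
cv2.imwrite("pics/eT.png",A[:,:,::-1]);cv2.imwrite("pics/eS.png",B[:,:,::-1])
E
```

```text
top collar [ 0.45663149 -0.36028463  0.106     ]
scene collar [ 0.45713407 -0.35974992  0.106     ]
top griptop [ 0.45727043 -0.35838255  0.156     ]
scene griptop [ 0.45925534 -0.36006885  0.156     ]
top rod [436.  258.8  26.2  24.4] 0.85
top rod [484.9 232.9  26.1  27. ] 0.81
top rod [438.8 205.8  27.5  27.1] 0.75
top rod [449.6 318.8  31.3  27.2] 0.73
top rod [180.3 251.6  49.4 108.5] 0.47
top eye_top [171.7 242.6  65.8 125.2] 0.69
top eye_mid [182.6 232.6  40.1  34.8] 0.67
top eye_mid [434.9 259.   28.2  26.3] 0.37
top eye_low [181.9 249.6  50.9 114. ] 0.59
scene rod [279.7 357.1  40.   55.3] 0.93
scene rod [209.2 388.   42.2  59.3] 0.9
scene rod [165.7 290.2  36.3  61.4] 0.66
scene rod [231.6 306.9  33.3  53.2] 0.64
scene eye_top [422.3 141.9 130.   46.6] 0.75
scene eye_mid [419.3 157.1 122.   41.1] 0.88
scene eye_low [415.  171.8 120.8  40.4] 0.7
```

View pics/eT.png

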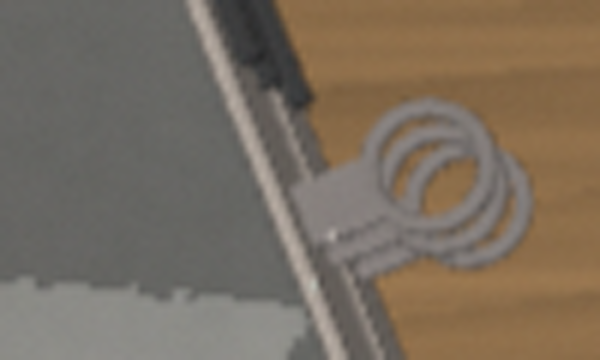

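View pics/eS.png

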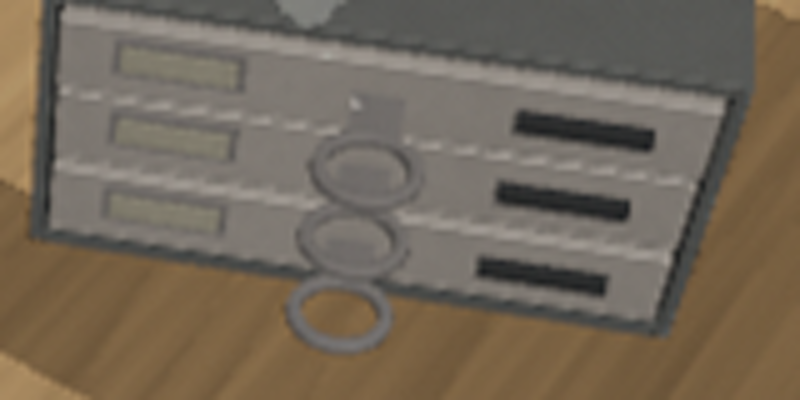

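The crops show the three rings. In the top crop, the top ring is at (430,162), which is full-frame (191.7,232), and the low ring is at about (472,208), or (198.7,239.7). In the scene crop, the full-frame centres are top (418.4,154.4), mid (415.6,168.6) and low (412.8,183).

```bash
python3 - <<'E'
from h import *
T=lambda u,v:((u+.5)/6+119.5,(v+.5)/6+204.5); S=lambda u,v:((u+.5)/5+344.5,(v+.5)/5+119.5)
for k,z,a,b in(("top",.101,(430,162),(367,172)),("mid",.063,(451,185),(353,243)),("low",.025,(472,208),(339,315))):
    print(k,ray("top",T(*a),z),ray("scene",S(*b),z))
a=ray("top",T(190,0),.126);b=ray("top",T(335,350),.126);print("edgeT",(b-a)/np.linalg.norm(b-a),a,b)
a=ray("scene",S(50,5),.126);b=ray("scene",S(745,95),.126);print("edgeS",(b-a)/np.linalg.norm(b-a),a,b)
yd=(b-a)[:2]
rows([.4575,-.3595,.25],yd)
E
```

```text
top [0.52000622 0.0728948  0.101     ] [0.51706788 0.07254051 0.101     ]
mid [0.51817318 0.07443634 0.063     ] [0.51567758 0.07595283 0.063     ]
low [0.51584495 0.07553776 0.025     ] [0.51553731 0.07627614 0.025     ]
edgeT [-0.92337142 -0.38390783  0.        ] [0.56607952 0.13825681 0.126     ] [0.46182914 0.09491289 0.126     ]
edgeS [0.92082525 0.38997546 0.        ] [0.38688176 0.06057621 0.126     ] [0.61863042 0.15872327 0.126     ]
tcp [0.1971 0.5931 0.2313] d [-0.6844 -1.0273 -0.0234]
r [ 0.     -0.      0.5662]
r [ 0.      0.     -1.5282]
```

```bash
R5='[{"dx":-0.593,"dy":-0.386,"dz":-0.036},{"dx":-0.593,"dy":-0.386,"dz":-0.036},{"dx":-0.593,"dy":-0.386,"dz":-0.036},{"dx":-0.593,"dy":-0.386,"dz":-0.036},{"dx":-0.593,"dy":-0.386,"dz":-0.036}]'
python3 -m inch '[{"dx":-0.593,"dy":-0.386,"dz":-0.036},{"dx":-0.593,"dy":-0.386,"dz":-0.036},{"dx":-0.593,"dy":-0.386,"dz":-0.036},{"dx":-0.593,"dy":-0.386,"dz":-0.036},{"dx":-0.593,"dy":-0.386,"dz":-0.036}]' 1
python3 -c "
from h import *
rows([.55,.0,.26],[.92,.39])"
```

```text
tcp [0.1971 0.5931 0.2313] d [-0.6524 -0.5644 -0.0359]
r [ 0.    -0.     0.566]
r [ 0.      0.     -1.5284]validation failed for argument at $[0]...
```

```bash
python3 -m inch '[{"dx":-0.593,"dy":-0.386,"dz":-0.036,"rx":0,"ry":0,"rz":0},{"dx":-0.593,"dy":-0.386,"dz":-0.036,"rx":0,"ry":0,"rz":0},{"dx":-0.593,"dy":-0.386,"dz":-0.036,"rx":0,"ry":0,"rz":0},{"dx":-0.593,"dy":-0.386,"dz":-0.036,"rx":0,"ry":0,"rz":0},{"dx":-0.593,"dy":-0.386,"dz":-0.036,"rx":0,"ry":0,"rz":0}]' 1
python3 -c "
from h import *
rows([.57,.0,.26],[.92,.39])
rows([.4575,-.3595,.26],[.92,.39])"
```

```text
time: 1.1
tool_pos: [0.3535, 0.3963, 0.2444]
tool_rot: [0.0, 0.159, 0.987, 0.0]
contact_force: [1.0, 0.0, 0.2]
gripper_width: 1.001
grasp_force: 0.0
tcp [0.3535 0.3963 0.2444] d [-0.4128 -0.385  -0.0196]
r [5.000e-04 1.000e-04 5.664e-01]
r [-1.000e-04  6.000e-04 -1.528e+00]
tcp [0.3535 0.3963 0.2444] d [-0.4208 -0.8557 -0.0199]
r [5.000e-04 1.000e-04 5.664e-01]
r [-1.000e-04  6.000e-04 -1.528e+00]
```

```bash
python3 -m inch '[{"dx":-0.413,"dy":-0.385,"dz":-0.02,"rx":0,"ry":0,"rz":0.566},{"dx":-0.413,"dy":-0.385,"dz":-0.02,"rx":0,"ry":0,"rz":0.566},{"dx":-0.413,"dy":-0.385,"dz":-0.02,"rx":0,"ry":0,"rz":0.566},{"dx":-0.413,"dy":-0.385,"dz":-0.02,"rx":0,"ry":0,"rz":0.566},{"dx":-0.413,"dy":-0.385,"dz":-0.02,"rx":0,"ry":0,"rz":0.566}]'
python3 -c "
from h import *
rows([.4575,-.3595,.26],[.92,.39])"
```

```text
time: 1.6
tool_pos: [0.4731, 0.1767, 0.2533]
tool_rot: [0.0, 0.513, 0.859, 0.0]
contact_force: [0.6, 0.4, 0.1]
gripper_width: 0.996
grasp_force: 0.0
tcp [0.4731 0.1767 0.2533] d [-0.5809 -0.3348 -0.0086]
r [0.0008 0.0001 0.062 ]
r [-1.0000e-04  1.2000e-03 -2.0324e+00]
```

```bash
python3 -m inch '[{"dx":-0.581,"dy":-0.335,"dz":-0.009,"rx":0,"ry":0,"rz":0.062},{"dx":-0.581,"dy":-0.335,"dz":-0.009,"rx":0,"ry":0,"rz":0.062}]' >/dev/null
python3 - <<'E'
from h import *
import cv2,pickle
i=optics.camera_info("wrist");pickle.dump(i,open("w1.pkl","wb"))
im=optics.grab_frame("wrist");cv2.imwrite("pics/w1.png",im[:,:,::-1])
for X in([.5185,.0727,.101],[.517,.0752,.063],[.5157,.0759,.025]): print(proj("wrist",np.array(X),i))
rows([.4575,-.3595,.26],[.92,.39])
E
```

```text
[372.69021746 240.56927903]
[367.14487527 224.16439303]
[362.00729846 212.36357285]
tcp [0.4703 0.0702 0.2545] d [-0.4885 -0.2238 -0.0037]
r [-0.0013  0.0037 -0.0008]
r [5.8000e-03 2.0000e-03 2.0936e+00]
```

View pics/w1.png

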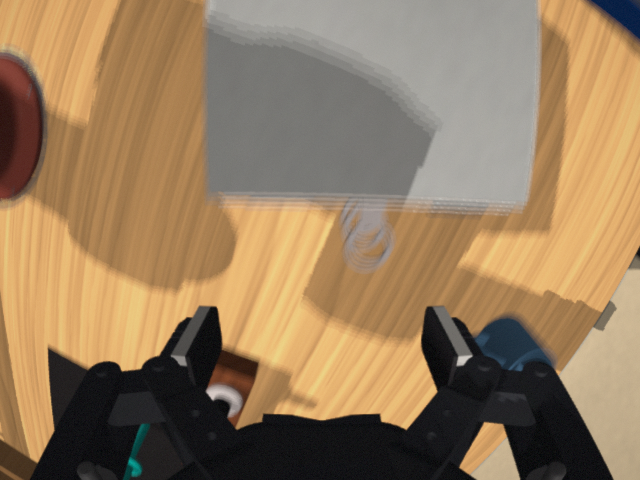

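The wrist picture has motion blur, but the rings at about (370,240) agree with the projection. On to the rod.

```bash
python3 -m inch '[{"dx":-0.489,"dy":-0.224,"dz":-0.004,"rx":0,"ry":0,"rz":0},{"dx":-0.489,"dy":-0.224,"dz":-0.004,"rx":0,"ry":0,"rz":0},{"dx":-0.489,"dy":-0.224,"dz":-0.004,"rx":0,"ry":0,"rz":0},{"dx":-0.489,"dy":-0.224,"dz":-0.004,"rx":0,"ry":0,"rz":0},{"dx":-0.489,"dy":-0.224,"dz":-0.004,"rx":0,"ry":0,"rz":0}]'
python3 -c "
from h import *
rows([.4575,-.3595,.26],[.92,.39])"
```

```text
time: 2.35
tool_pos: [0.4641, -0.1733, 0.2565]
tool_rot: [0.001, 0.55, 0.835, 0.0]
contact_force: [1.2, -0.1, 0.7]
gripper_width: 1.0
grasp_force: 0.0
tcp [ 0.4641 -0.1733  0.2565] d [-0.2105 -0.0997 -0.0043]
r [0.0006 0.0006 0.004 ]
r [-9.0000e-04  1.0000e-03 -2.0904e+00]
```

```bash
python3 -m inch '[{"dx":-0.21,"dy":-0.1,"dz":0.03,"rx":0,"ry":0,"rz":0.004},{"dx":-0.21,"dy":-0.1,"dz":0.03,"rx":0,"ry":0,"rz":0.004},{"dx":-0.21,"dy":-0.1,"dz":0.03,"rx":0,"ry":0,"rz":0.004},{"dx":-0.21,"dy":-0.1,"dz":0.03,"rx":0,"ry":0,"rz":0.004},{"dx":-0.21,"dy":-0.1,"dz":0.03,"rx":0,"ry":0,"rz":0.004}]'
python3 -m inch '[{"dx":0,"dy":0,"dz":0,"rx":0,"ry":0,"rz":0},{"dx":0,"dy":0,"dz":0,"rx":0,"ry":0,"rz":0}]' 
python3 - <<'E'
from h import *
import cv2
i=optics.camera_info("wrist")
im=optics.grab_frame("wrist");cv2.imwrite("pics/w2.png",im[:,:,::-1])
for X in([.4575,-.3595,.156],[.4575,-.3595,.106]): print(proj("wrist",np.array(X),i))
rows([.4575,-.3595,.127],[.92,.39])
E
```

```text
time: 2.85
tool_pos: [0.4563, -0.3609, 0.2308]
tool_rot: [-0.001, 0.554, 0.832, -0.0]
contact_force: [0.0, 0.7, -0.1]
gripper_width: 0.995
grasp_force: 0.0
time: 3.05
tool_pos: [0.4577, -0.3564, 0.2323]
tool_rot: [0.0, 0.552, 0.834, 0.0]
contact_force: [0.4, 0.7, 0.1]
gripper_width: 1.001
grasp_force: 0.0
[320.406856   252.09793807]
[320.54429175 228.03515986]
tcp [ 0.4579 -0.3562  0.2325] d [-0.0036 -0.0021  0.1319]
r [0.0003 0.0003 0.001 ]
r [-4.0000e-04  4.0000e-04 -2.0934e+00]
```

View pics/w2.png

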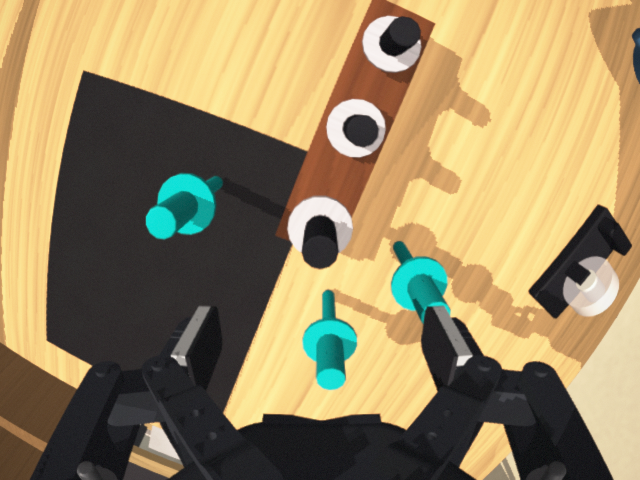

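The grip top is at (320,250) and the collar at (320,228), both on the projection. I'll narrow the fingers a little to clear the turquoise rod at (420,285), then descend and grip.

```bash
python3 -m inch '[{"dx":-0.003,"dy":-0.002,"dz":0.03,"rx":0,"ry":0,"rz":0},{"dx":-0.003,"dy":-0.002,"dz":0.06,"rx":0,"ry":0,"rz":0},{"dx":-0.003,"dy":-0.002,"dz":0.1,"rx":0,"ry":0,"rz":0},{"dx":-0.003,"dy":-0.002,"dz":0.14,"rx":0,"ry":0,"rz":0},{"dx":-0.003,"dy":-0.002,"dz":0.14,"rx":0,"ry":0,"rz":0}]' 0.2
python3 -m inch '[{"dx":0,"dy":0,"dz":0,"rx":0,"ry":0,"rz":0},{"dx":0,"dy":0,"dz":0,"rx":0,"ry":0,"rz":0},{"dx":0,"dy":0,"dz":0,"rx":0,"ry":0,"rz":0}]'
python3 -c "
from h import *
rows([.4575,-.3595,.12],[.92,.39])"
```

```text
time: 3.6
tool_pos: [0.4548, -0.3562, 0.1151]
tool_rot: [-0.005, 0.551, 0.834, 0.001]
contact_force: [-0.2, 1.0, -0.5]
gripper_width: 0.599
grasp_force: 0.0
time: 3.9
tool_pos: [0.4582, -0.361, 0.1229]
tool_rot: [0.002, 0.552, 0.834, -0.0]
contact_force: [0.5, -0.2, -0.3]
gripper_width: 0.598
grasp_force: 0.0
tcp [ 0.4582 -0.361   0.1229] d [ 0.0021 -0.0001  0.0036]
r [0.0011 0.0028 0.0003]
r [-4.3000e-03  1.7000e-03 -2.0941e+00]
```

```bash
python3 -m inch '[{"dx":0.001,"dy":0,"dz":0,"rx":0,"ry":0,"rz":0},{"dx":0.001,"dy":0,"dz":0,"rx":0,"ry":0,"rz":0},{"dx":0.001,"dy":0,"dz":0,"rx":0,"ry":0,"rz":0},{"dx":0.001,"dy":0,"dz":0,"rx":0,"ry":0,"rz":0},{"dx":0.001,"dy":0,"dz":0,"rx":0,"ry":0,"rz":0}]' -1
python3 -m inch '[{"dx":0,"dy":0,"dz":0,"rx":0,"ry":0,"rz":0},{"dx":0,"dy":0,"dz":0,"rx":0,"ry":0,"rz":0},{"dx":0,"dy":0,"dz":0,"rx":0,"ry":0,"rz":0},{"dx":0,"dy":0,"dz":0,"rx":0,"ry":0,"rz":0},{"dx":0,"dy":0,"dz":0,"rx":0,"ry":0,"rz":0}]'
```

```text
time: 4.4
tool_pos: [0.4572, -0.3599, 0.1213]
tool_rot: [0.001, 0.552, 0.834, -0.0]
contact_force: [0.0, 1.0, 5.8]
gripper_width: 0.263
grasp_force: 58.6
time: 4.9
tool_pos: [0.4572, -0.36, 0.1213]
tool_rot: [0.001, 0.552, 0.834, -0.0]
contact_force: [-0.8, 0.1, 6.1]
gripper_width: 0.262
grasp_force: 58.6
```

```bash
python3 -m inch '[{"dx":0,"dy":0,"dz":-0.02,"rx":0,"ry":0,"rz":0},{"dx":0,"dy":0,"dz":-0.06,"rx":0,"ry":0,"rz":0},{"dx":0,"dy":0,"dz":-0.11,"rx":0,"ry":0,"rz":0},{"dx":0,"dy":0,"dz":-0.16,"rx":0,"ry":0,"rz":0},{"dx":0,"dy":0,"dz":-0.18,"rx":0,"ry":0,"rz":0}]'
python3 -m inch '[{"dx":0,"dy":0,"dz":0,"rx":0,"ry":0,"rz":0},{"dx":0,"dy":0,"dz":0,"rx":0,"ry":0,"rz":0}]'
python3 -c "
from h import *
rows([.510,.060,.265],[.92,.39])"
```

```text
time: 5.4
tool_pos: [0.4577, -0.3605, 0.2693]
tool_rot: [0.003, 0.552, 0.834, -0.001]
contact_force: [1.8, -1.2, -1.4]
gripper_width: 0.268
grasp_force: 59.3
time: 5.6
tool_pos: [0.456, -0.3588, 0.262]
tool_rot: [-0.001, 0.552, 0.834, 0.0]
contact_force: [-0.0, -0.3, -3.1]
gripper_width: 0.262
grasp_force: 59.3
tcp [ 0.456  -0.3588  0.262 ] d [ 0.4556  0.2664 -0.0028]
r [-0.0008 -0.0018  0.    ]
r [ 2.8000e-03 -1.2000e-03 -2.0944e+00]
```

```bash
python3 -m inch '[{"dx":0.456,"dy":0.266,"dz":0,"rx":0,"ry":0,"rz":0},{"dx":0.456,"dy":0.266,"dz":0,"rx":0,"ry":0,"rz":0},{"dx":0.456,"dy":0.266,"dz":0,"rx":0,"ry":0,"rz":0},{"dx":0.456,"dy":0.266,"dz":0,"rx":0,"ry":0,"rz":0},{"dx":0.456,"dy":0.266,"dz":0,"rx":0,"ry":0,"rz":0}]'
python3 -c "
from h import *
rows([.5325,.0375,.265],[.922,.387])"
```

```text
time: 6.1
tool_pos: [0.4868, -0.109, 0.2602]
tool_rot: [-0.003, 0.552, 0.834, -0.001]
contact_force: [0.2, -0.2, -1.9]
gripper_width: 0.261
grasp_force: 59.3
tcp [ 0.4868 -0.109   0.2602] d [ 0.1464  0.124  -0.0059]
r [-0.0028 -0.0028  0.002 ]
r [ 0.0043 -0.0043 -2.0924]
```

```bash
python3 -m inch '[{"dx":0.146,"dy":0.124,"dz":0,"rx":0,"ry":0,"rz":0},{"dx":0.146,"dy":0.124,"dz":0,"rx":0,"ry":0,"rz":0},{"dx":0.146,"dy":0.124,"dz":0,"rx":0,"ry":0,"rz":0},{"dx":0.146,"dy":0.124,"dz":0,"rx":0,"ry":0,"rz":0},{"dx":0.146,"dy":0.124,"dz":0,"rx":0,"ry":0,"rz":0}]'
python3 -m inch '[{"dx":0,"dy":0,"dz":0,"rx":0,"ry":0,"rz":0},{"dx":0,"dy":0,"dz":0,"rx":0,"ry":0,"rz":0},{"dx":0,"dy":0,"dz":0,"rx":0,"ry":0,"rz":0}]'
python3 - <<'E'
from h import *
import cv2,pickle
i=optics.camera_info("wrist");pickle.dump(i,open("w3.pkl","wb"))
im=optics.grab_frame("wrist");s=state();print(s["tool_pos"],s["tool_rot"])
sc=optics.grab_frame("scene")
p=s["tool_pos"]
for X in([.5185,.0727,.101],[.517,.0752,.063],[.5157,.0759,.025]): print(proj("wrist",np.array(X),i))
print("foot exp",[proj(n,p-[0,0,.1163]) for n in("scene","wrist")],proj("scene",p-[0,0,.0153]))
A=cv2.resize(im[100:340,220:420],None,fx=2.5,fy=2.5,interpolation=2)
f=proj("scene",p-[0,0,.07]);u,v=int(f[0])-50,int(f[1])-60;print("scene crop",u,v)
B=cv2.resize(sc[v:v+150,u:u+75],None,fx=4,fy=4,interpolation=2)
cv2.imwrite("pics/w3.png",np.hstack([A,B])[:,:,::-1])
E
```

```text
time: 6.6
tool_pos: [0.5328, 0.0361, 0.2605]
tool_rot: [-0.002, 0.551, 0.835, -0.002]
contact_force: [-0.3, -0.7, -2.1]
gripper_width: 0.264
grasp_force: 59.5
time: 6.9
tool_pos: [0.5338, 0.0336, 0.2637]
tool_rot: [-0.0, 0.553, 0.833, -0.0]
contact_force: [0.6, -0.5, -1.9]
gripper_width: 0.264
grasp_force: 59.5
[0.53390923 0.03371324 0.26390082] [-6.81987815e-05  5.52961564e-01  8.33206756e-01 -7.80636225e-05]
[323.7473219  162.82427306]
[323.0622352  154.32154712]
[322.00649351 149.16572852]
foot exp [array([420.09872858, 149.20634345]), array([322.33347981, 228.66107376])] [430.21556688  97.70199504]
scene crop 374 66
```

View pics/w3.png

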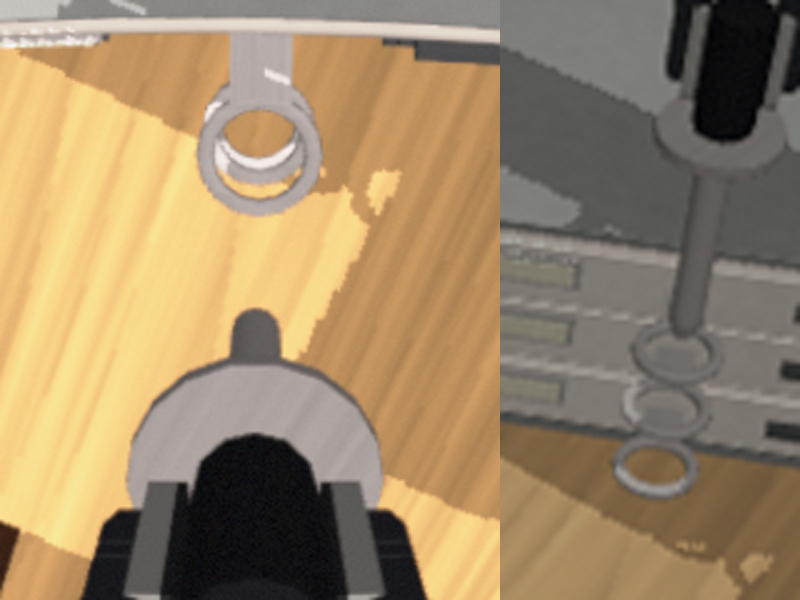

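The top ring is at wrist (324,161), within 1.5 mm of the earlier estimate. The foot is at scene (420,148), as expected, so the rod hangs straight. I'll align over the middle of the three eyes.

```bash
python3 -c "
from h import *
rows([.517,.0745,.2639],[.922,.387])"
```

```text
tcp [0.534  0.0339 0.2641] d [0.055  0.0002 0.0002]
r [0.     0.0001 0.0012]
r [-1.0000e-04  1.0000e-04 -2.0932e+00]
```

```bash
python3 -m inch '[{"dx":0.025,"dy":0,"dz":0,"rx":0,"ry":0,"rz":0},{"dx":0.045,"dy":0,"dz":0,"rx":0,"ry":0,"rz":0},{"dx":0.055,"dy":0,"dz":0,"rx":0,"ry":0,"rz":0},{"dx":0.055,"dy":0,"dz":0,"rx":0,"ry":0,"rz":0},{"dx":0.055,"dy":0,"dz":0,"rx":0,"ry":0,"rz":0}]'
python3 -m inch '[{"dx":0,"dy":0,"dz":0.02,"rx":0,"ry":0,"rz":0},{"dx":0,"dy":0,"dz":0.035,"rx":0,"ry":0,"rz":0},{"dx":0,"dy":0,"dz":0.04,"rx":0,"ry":0,"rz":0},{"dx":0,"dy":0,"dz":0.04,"rx":0,"ry":0,"rz":0},{"dx":0,"dy":0,"dz":0.04,"rx":0,"ry":0,"rz":0}]'
python3 - <<'E'
from h import *
import cv2
im=optics.grab_frame("wrist");sc=optics.grab_frame("scene");tp=optics.grab_frame("top")
rows([.517,.0745,.194],[.922,.387])
A=cv2.resize(im[150:300,260:385],None,fx=4,fy=4,interpolation=2)
B=cv2.resize(sc[75:200,390:452],(300,600),interpolation=2)
cv2.imwrite("pics/w4.png",np.hstack([A,B])[:,:,::-1])
E
```

```text
time: 7.5
tool_pos: [0.5169, 0.0753, 0.2641]
tool_rot: [0.0, 0.552, 0.834, -0.0]
contact_force: [0.9, 0.1, -2.0]
gripper_width: 0.264
grasp_force: 59.5
time: 8.0
tool_pos: [0.5169, 0.0752, 0.2319]
tool_rot: [-0.0, 0.552, 0.834, -0.0]
contact_force: [-0.3, 0.8, -1.9]
gripper_width: 0.266
grasp_force: 59.6
tcp [0.5173 0.0753 0.2328] d [-0.0008 -0.0008  0.0485]
r [0.0007 0.0003 0.0024]
r [-5.000e-04  1.200e-03 -2.092e+00]
```

View pics/w4.png

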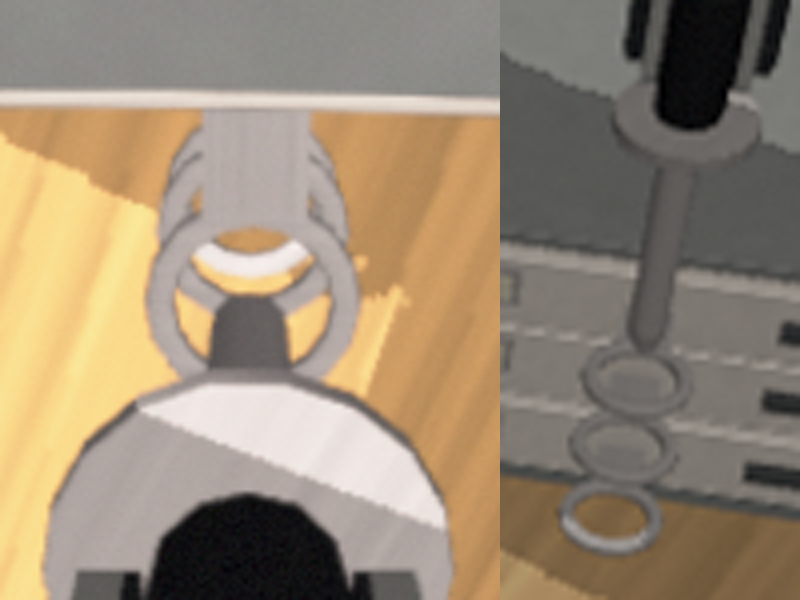

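The foot tip is 13 mm above the top ring and centred on its hole: ring at crop (252,305), foot at (250,~318). I'll lower it in stages.

```bash
python3 -m inch '[{"dx":0,"dy":0,"dz":0.015,"rx":0,"ry":0,"rz":0},{"dx":0,"dy":0,"dz":0.03,"rx":0,"ry":0,"rz":0},{"dx":0,"dy":0,"dz":0.045,"rx":0,"ry":0,"rz":0},{"dx":0,"dy":0,"dz":0.047,"rx":0,"ry":0,"rz":0},{"dx":0,"dy":0,"dz":0.047,"rx":0,"ry":0,"rz":0}]'
python3 - <<'E'
from h import *
import cv2
sc=optics.grab_frame("scene");tp=optics.grab_frame("top");im=optics.grab_frame("wrist")
rows([.517,.0745,.156],[.922,.387]);print(state()["contact_force"])
A=cv2.resize(im[150:300,260:385],None,fx=4,fy=4,interpolation=2)
B=cv2.resize(sc[95:220,390:452],(300,600),interpolation=2)
cv2.imwrite("pics/w5.png",np.hstack([A,B])[:,:,::-1])
E
```

```text
time: 8.65
tool_pos: [0.5163, 0.0754, 0.1932]
tool_rot: [-0.001, 0.552, 0.834, -0.001]
contact_force: [1.3, 0.2, -1.3]
gripper_width: 0.265
grasp_force: 59.6
tcp [0.5173 0.0754 0.1951] d [-0.0009 -0.0008  0.0488]
r [0.0006 0.0003 0.0024]
r [-4.000e-04  1.000e-03 -2.092e+00]
[ 0.58086572  0.43518375 -2.80181636]
```

View pics/w5.png

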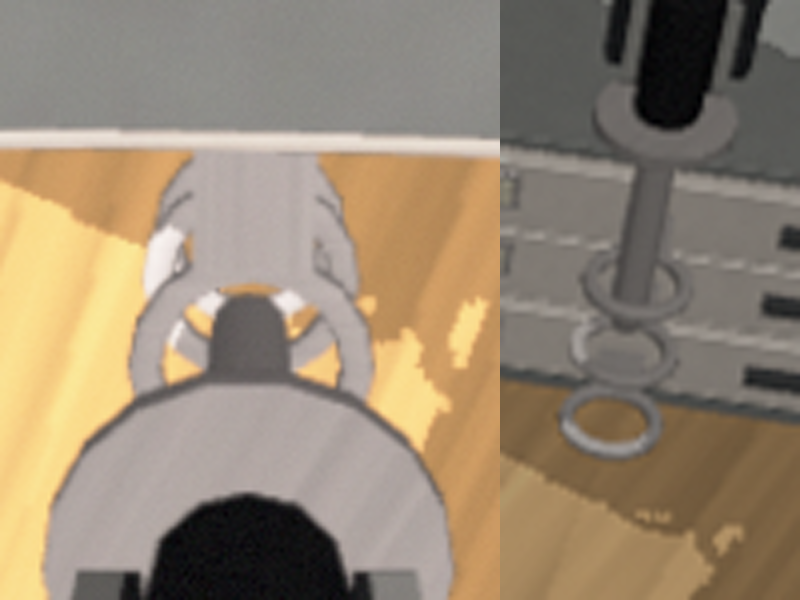

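The foot is through the top eye near its centre (crop (635,290) against ring (637,287)), with no side force. I'll lower it to the middle eye.

```bash
python3 -m inch '[{"dx":0,"dy":0,"dz":0.012,"rx":0,"ry":0,"rz":0},{"dx":0,"dy":0,"dz":0.024,"rx":0,"ry":0,"rz":0},{"dx":0,"dy":0,"dz":0.036,"rx":0,"ry":0,"rz":0},{"dx":0,"dy":0,"dz":0.048,"rx":0,"ry":0,"rz":0},{"dx":0,"dy":0,"dz":0.048,"rx":0,"ry":0,"rz":0}]'
python3 -m inch '[{"dx":0,"dy":0,"dz":0,"rx":0,"ry":0,"rz":0},{"dx":0,"dy":0,"dz":0,"rx":0,"ry":0,"rz":0},{"dx":0,"dy":0,"dz":0,"rx":0,"ry":0,"rz":0}]'
python3 - <<'E'
from h import *
import cv2
sc=optics.grab_frame("scene")
rows([.517,.0745,.127],[.922,.387]);print(state()["contact_force"])
cv2.imwrite("pics/w6.png",cv2.resize(sc[95:220,350:475],(600,600),interpolation=2)[:,:,::-1])
E
```

```text
time: 9.3
tool_pos: [0.5154, 0.0754, 0.1534]
tool_rot: [-0.002, 0.552, 0.834, -0.001]
contact_force: [-1.3, 0.0, -1.9]
gripper_width: 0.263
grasp_force: 59.6
time: 9.6
tool_pos: [0.5174, 0.0754, 0.1568]
tool_rot: [0.001, 0.552, 0.834, 0.0]
contact_force: [0.2, -0.0, -1.4]
gripper_width: 0.261
grasp_force: 59.6
tcp [0.5173 0.0754 0.1567] d [-0.0009 -0.0008  0.0371]
r [0.0007 0.0003 0.0024]
r [-4.000e-04  1.100e-03 -2.092e+00]
[-0.88224332 -0.11381068 -1.58838034]
```

View pics/w6.png

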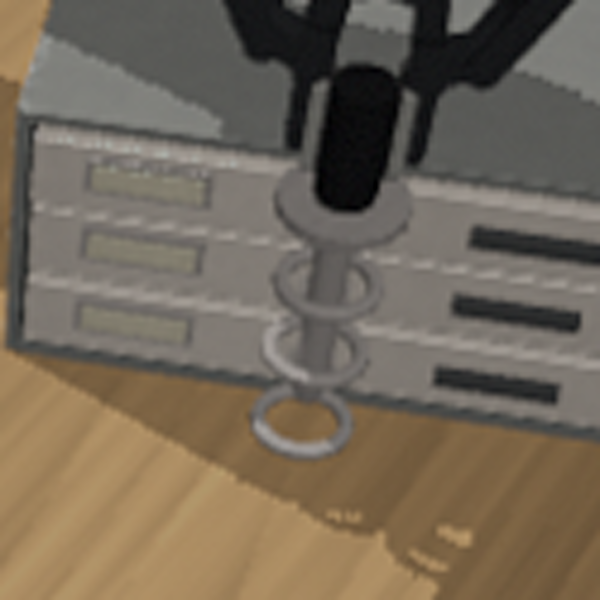

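The foot is through the middle eye, at about crop (310,390), and heads for the bottom ring at (302,420). I'll lower it on.

```bash
python3 -m inch '[{"dx":0,"dy":0,"dz":0.012,"rx":0,"ry":0,"rz":0},{"dx":0,"dy":0,"dz":0.024,"rx":0,"ry":0,"rz":0},{"dx":0,"dy":0,"dz":0.032,"rx":0,"ry":0,"rz":0},{"dx":0,"dy":0,"dz":0.036,"rx":0,"ry":0,"rz":0},{"dx":0,"dy":0,"dz":0.037,"rx":0,"ry":0,"rz":0}]'
python3 -m inch '[{"dx":0,"dy":0,"dz":0.001,"rx":0,"ry":0,"rz":0},{"dx":0,"dy":0,"dz":0.001,"rx":0,"ry":0,"rz":0},{"dx":0,"dy":0,"dz":0.001,"rx":0,"ry":0,"rz":0}]'
```

```text
time: 10.15
tool_pos: [0.5164, 0.0754, 0.1254]
tool_rot: [-0.001, 0.552, 0.834, -0.0]
contact_force: [-0.5, -0.5, -2.8]
gripper_width: 0.264
grasp_force: 59.6
time: 10.45
tool_pos: [0.5172, 0.0754, 0.1261]
tool_rot: [0.0, 0.552, 0.834, 0.0]
contact_force: [-0.7, 0.4, -3.2]
gripper_width: 0.264
grasp_force: 59.6
```

```bash
python3 -m inch '[{"dx":0,"dy":0,"dz":0.001,"rx":0,"ry":0,"rz":0},{"dx":0,"dy":0,"dz":0.001,"rx":0,"ry":0,"rz":0},{"dx":0,"dy":0,"dz":0.001,"rx":0,"ry":0,"rz":0}]'
python3 -m inch '[{"dx":0,"dy":0,"dz":0.001,"rx":0,"ry":0,"rz":0},{"dx":0,"dy":0,"dz":0.001,"rx":0,"ry":0,"rz":0},{"dx":0,"dy":0,"dz":0.001,"rx":0,"ry":0,"rz":0}]'
```

```text
time: 10.75
tool_pos: [0.517, 0.0754, 0.125]
tool_rot: [0.0, 0.552, 0.834, 0.0]
contact_force: [0.4, -0.2, -2.1]
gripper_width: 0.26
grasp_force: 59.6
time: 11.05
tool_pos: [0.5171, 0.0754, 0.1249]
tool_rot: [0.0, 0.552, 0.834, 0.0]
contact_force: [-3.2, 0.3, 5.3]
gripper_width: 0.263
grasp_force: 60.3
```

The collar touches (+5 N upward). Now I release, retreat and check.

```bash
python3 -m inch '[{"dx":0,"dy":0,"dz":0,"rx":0,"ry":0,"rz":0},{"dx":0,"dy":0,"dz":0,"rx":0,"ry":0,"rz":0},{"dx":0,"dy":0,"dz":0,"rx":0,"ry":0,"rz":0},{"dx":0,"dy":0,"dz":0,"rx":0,"ry":0,"rz":0},{"dx":0,"dy":0,"dz":0,"rx":0,"ry":0,"rz":0}]' 0.2
python3 -m inch '[{"dx":0,"dy":0,"dz":-0.02,"rx":0,"ry":0,"rz":0},{"dx":0,"dy":0,"dz":-0.05,"rx":0,"ry":0,"rz":0},{"dx":0,"dy":0,"dz":-0.1,"rx":0,"ry":0,"rz":0},{"dx":0,"dy":0,"dz":-0.15,"rx":0,"ry":0,"rz":0},{"dx":0,"dy":0,"dz":-0.15,"rx":0,"ry":0,"rz":0}]'
python3 -m inch '[{"dx":0,"dy":0,"dz":0,"rx":0,"ry":0,"rz":0},{"dx":0,"dy":0,"dz":0,"rx":0,"ry":0,"rz":0},{"dx":0,"dy":0,"dz":0,"rx":0,"ry":0,"rz":0}]'
python3 - <<'E'
from h import *
import cv2
sc=optics.grab_frame("scene")
print(proj("scene",np.array([.517,.0754,.1595])),proj("scene",np.array([.517,.0754,.0085])))
cv2.imwrite("pics/w7.png",cv2.resize(sc[95:220,350:475],(600,600),interpolation=2)[:,:,::-1])
E
```

```text
time: 11.55
tool_pos: [0.5168, 0.0754, 0.1239]
tool_rot: [-0.0, 0.552, 0.834, -0.0]
contact_force: [-0.4, -0.5, -0.1]
gripper_width: 0.597
grasp_force: 0.0
time: 12.05
tool_pos: [0.5206, 0.0754, 0.2532]
tool_rot: [0.006, 0.552, 0.834, 0.004]
contact_force: [-0.1, 0.0, 0.5]
gripper_width: 0.598
grasp_force: 0.0
time: 12.35
tool_pos: [0.516, 0.0754, 0.2423]
tool_rot: [-0.001, 0.552, 0.834, -0.001]
contact_force: [0.5, -0.3, -0.2]
gripper_width: 0.602
grasp_force: 0.0
[423.79970516 127.05576095] [411.67708337 189.18589172]
```

View pics/w7.png

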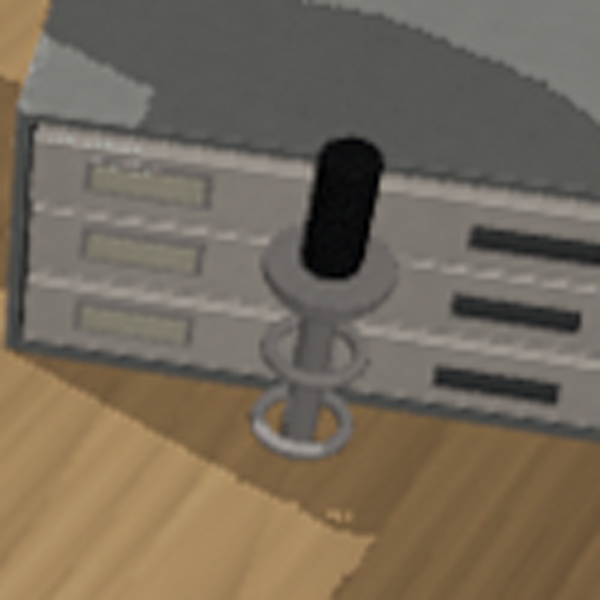

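The rod stands upright through all three eyes: grip top at crop (350,150), foot at (297,440), collar on the top ring, and the gripper clear of it.

```bash
python3 -c "
from plant import ticket
print(ticket.job_done())"
```

```text
the job is handed in; nothing more can be done
None
```

The long rod was lowered in hand through all three eyes until its collar rested on the top eye, then released, and the job is handed in at about 12.4 s; no verdict came back.

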